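Put the watchmaker's open work under its dust covers for the night

ROBOT

A 7-joint arm with a two-finger parallel gripper is mounted at the origin on the work surface. World frame = base frame: x ahead of the robot, y to its left, z up, the work surface at z = 0. Lengths are in m, angles in degrees, forces in N, time in s.
With the tool pointing down it reaches from about 0.425 to 0.825 m from the base axis. Payload 3.6 kg.
Tool frame: the origin (TCP) lies midway between the tips of the shut fingers; the grasp point (between the pads) lies 19 mm behind it (ctrl.grip_depth is the z of the grasp point in the tool frame, in m); z points along the fingers, y is the line along which they close (so a half turn about z gives the same grasp; the last joint's range is limited). The gripper opens to 93 mm and grips with 3 to 60 N. Pads are 15 mm wide; open, the fingers measure 128 mm over their backs; the gripper's body (75 mm by 188 mm) begins 65 mm behind the grasp point.
Start: joints at [75.716, 35.231, -0.722, 81.555, 0.464, 63.22, -2.315], TCP at [0.144, -0.634, 0.219] pointing down, gripper open.
Joint ranges: [-178.69, 178.69], [-17.37, 117.87], [-77.05, 75.6], [15.02, 138.74], [-78.02, 258.01], [0.78, 113.62], [-162.83, 162.83]. Speed limits (degrees/s): [159.86, 159.86, 180, 180, 180, 180, 180].

INTERFACE

Orientations are given as [roll, pitch, yaw] about the fixed x, y, z axes, in that order (R = Rz(yaw) Ry(pitch) Rx(roll)).
In Python, from bench import ctrl, imaging, find_in gives the robot as it stands.
- The arm moves only by the tool send_rows, never from a script. Its arguments are lists of equal length, an entry for each row: "travel": the shift along the world's x, y, z in m, a list of three; "rotation": the turn, a rotation vector about the world's x, y, z in rad, a list of three; "grip": the closure in counts, from 0 (fully open) to 255 (shut). In form: {"travel": [[dx, dy, dz], ...], "rotation": [[ax, ay, az], ...], "grip": [grip, ...]}. A call has 1 to 12 rows; each row is the pose to reach, as a shift and turn from the pose commanded when the call began; what a row does not reach only later rows make up. A row lasts 1/8 s, in which the tool goes at most 62.5 mm and 10.7 degrees, less where a joint would pass 70% of its speed; a pose out of reach is approached as far as the arm can. A call with a gripper value outside its range is refused whole. The fingers move at their own pace and stop on an object; "newtons" is the grip in N (left out, the last holds). Time passes only in rows, so rows that repeat a pose let the fingers close. It gives the time, the measured TCP pose, the force, the opening and the grip force at its end, in the units of the state.
- ctrl.get_obs(): the state, without advancing time (a new reading comes with each control period).
- imaging.grab_frame(name): name is "side" or "top"; returns (picture, depth): 400x640x3 uint8, red, green, blue; 400x640 float32, m along the optical axis (not along the pixel's ray), 0 where there is no reading.
- imaging.calibration(name): a dict with "vfov" (degrees; the focal length in pixels is half the picture's height over the tangent of half this angle, whatever the lens; pixels are square), "cx", "cy" (the principal point, pixels), "pose" (4x4, takes a point from camera to world coordinates). Camera axes: x right, y down, z forward; pixel columns grow to the right and rows downward; lengths in m; the calibration is good to about 2 mm. A picture is of the moment at which its call begins. calibration takes no time and is no camera call.
- ctrl.sign_off(): hands the job in; it is judged then, once.
Trained networks look in the newest picture that a camera, given by its name, has taken for a name from the list of things; names that differ only in an ending like _2 or _b are one class to them, and where a whole thing is asked for, a point or a joint stands for the part that bears it (a point fixed in the world has none). Each returns a list of dicts, best first, with "confidence" (0 to 1); they miss things now and then, are a little off and sometimes report something else, mostly with a low value. They report only what shows in the picture. A call takes as long as a camera call. They do not tell look-alikes from the thing itself.
- find_in(target, camera): "bbox" ([left, top, right, bottom] in pixels, round what is visible of it).
The state is a dict: "time_s": time; "q": joint angles; "joint_velocities": joint speeds; "effort": joint torques, N m; "tool_pos": TCP position; "tool_rot": TCP orientation; "wrist_force": force on the tool from outside, world axes, zero at the start; "wrist_torque": the same for the moment, N m; "grip_width": finger opening in m; "grasp_force": force on a finger pad.
Only numpy, scipy, OpenCV 4.12 (cv2) and the standard library are available. Lean on these libraries where they do the work, as an engineer would, in place of code of your own. Each camera call takes 0.05 s, during which the arm holds its last target. There are 200 camera calls.

TASK

Close up the watchmaker's bench for the night: lay the loose pocket-watch movement, wheels up, in the middle of the empty leather cushion, and stand the matching dust cover over each of the four - the small and the medium movement holder, the cushion with its movement, and the parts tray - so that every cover fits round its work with its rim flat on the bench. Set each thing down rather than dropping it, tip none of them over, and do not disturb the little stand with the hanging balance wheel.

Things in the scene. Friction and masses are not known exactly. Their poses are not given: they have to be found in the camera images.
- movement_centre (a point): Loose pocket-watch movement: brass disc 40 mm across and 10 mm thick in no holder, with wheels on its upper face and a white dial underneath, lying flat on the bench. The point is its centre, 5 mm above its underside; z is up out of the wheel side. About 50 g.
- cover_small_knob (a point): Loose round clear dust cover with nickel rim, open side down on the bench: outside 59 mm, inside 52 mm across, 30 mm tall, hollow to 26 mm, about 45 g. On top a black upright knob, 14 mm across, 20 mm tall, on a thinner 10 mm neck; knob top 60 mm above the rim. Point: on the axis inside the knob, 22 mm above the clear top, 52 mm above the rim (the bench). z up.
- cover_medium_knob (a point): Loose round clear dust cover with nickel rim, open side down on the bench: outside 77 mm, inside 70 mm across, 34 mm tall, hollow to 30 mm, about 70 g. On top a black upright knob, 14 mm across, 20 mm tall, on a thinner 10 mm neck; knob top 64 mm above the rim. Point: on the axis inside the knob, 22 mm above the clear top, 56 mm above the rim (the bench). z up.
- cover_large_knob (a point): Loose round clear dust cover with nickel rim, open side down on the bench: outside 95 mm, inside 88 mm across, 40 mm tall, hollow to 36 mm, about 100 g. On top a black upright knob, 14 mm across, 20 mm tall, on a thinner 10 mm neck; knob top 70 mm above the rim. Point: on the axis inside the knob, 22 mm above the clear top, 62 mm above the rim (the bench). z up.
- cover_oblong_handle (a point): Loose oblong clear dust cover with nickel rim, open side down on the bench: outside 107 (its x) by 75 mm (y), inside 99 by 67, 30 mm tall, hollow to 27 mm, about 90 g. Black bar handle on two posts, 44 mm long (along x), 10 wide, 18 tall, 12 mm clear of the top. Point: over the middle, inside the bar, 22 mm above the clear top, 52 mm above the rim (the bench). z up.
- work_small: Open work, fixed: a small brass watch movement clamped in a round grey holder 36 mm across, 15 mm high overall. Origin at the centre of its underside, on the bench; z up.
- work_medium: Open work, fixed: a brass watch movement clamped in a round grey holder 55 mm across, 16 mm high overall. Origin at the centre of its underside, on the bench; z up.
- cushion: Round brown leather casing cushion, fixed, 72.6 mm across and 16 mm high with a flat top, empty at the start. Origin at the centre of its underside, on the bench; z up.
- parts_tray: Open work, fixed: a black oblong parts tray with six compartments and watch parts in them, 84 mm (its x) by 52 mm (its y), 12 mm high. Origin at the centre of its underside, on the bench; z up.
- tack: Balance stand, loose and delicate, not to be moved: a round brass foot 34 mm across with a thin bent wire arm, 49 mm high in all, from which a small balance wheel hangs. Origin at the centre of its underside, on the bench; z up. About 70 g.
There are look-alikes about, which are no part of the job. Leave any orange look-alike of the part that bears movement_centre alone. Leave any red look-alike of the part that bears cover_small_knob alone.

How it is judged (in metres and radians):
At the end, for the whole second after the job is handed in: The movement lies level on the cushion, within 12 mm of its middle; the small, medium, large and oblong covers stand level, rims on the bench (within 4 mm), each within 14 mm of the middle of the small holder, medium holder, cushion and parts tray; all at rest (horizontal distance between cover_small_knob and work_small below 0.014 m and height (world z) of each of cover_small_knob, cover_oblong_handle below 0.056 m and angle between each of cover_small_knob, cover_medium_knob, cover_large_knob, cover_oblong_handle's own z axis and vertical below 0.06 rad and linear speed of each of cover_small, cover_medium, cover_large, cover_oblong, movement below 0.02 m/s and horizontal distance between cover_medium_knob and work_medium below 0.014 m and height (world z) of cover_medium_knob below 0.06 m and horizontal distance between cover_large_knob and cushion below 0.014 m and height (world z) of cover_large_knob below 0.066 m and horizontal distance between cover_oblong_handle and parts_tray below 0.014 m and horizontal distance between movement_centre and cushion below 0.012 m and height (world z) of movement_centre between 0.018 and 0.025 m and angle between movement_centre's own z axis and vertical below 0.15 rad); the robot touches nothing.
It fails at once if a cover or the movement is let go more than 25 mm above its resting height (for the movement, its resting height on the cushion) ((height (world z) of cover_small_knob above 0.077 m and contact force between the fingers and cover_small below 0.05 N) or (height (world z) of cover_medium_knob above 0.081 m and contact force between the fingers and cover_medium below 0.05 N) or (height (world z) of cover_large_knob above 0.087 m and contact force between the fingers and cover_large below 0.05 N) or (height (world z) of cover_oblong_handle above 0.077 m and contact force between the fingers and cover_oblong below 0.05 N) or (height (world z) of movement_centre above 0.046 m and contact force between the fingers and movement below 0.05 N)).
It fails at once if a cover or the movement is tipped over (more than 0.6 rad) (angle between any of cover_small_knob, cover_medium_knob, cover_large_knob, cover_oblong_handle, movement_centre's own z axis and vertical above 0.6 rad).
It fails at once if the balance stand is moved more than 15 mm or tipped (distance of tack from where it was at the start of the episode above 0.015 m or angle between tack's own z axis and vertical above 0.35 rad).
It also fails if it takes over 128 s, if anything falls off the work surface, if the arm or the gripper's body presses on something with over 40 N, if the wrist force passes 120 N, or if a joint passes its speed limit or range.

## Working session

There is one attempt and no reset: what is moved stays moved. The work goes in short steps, Python scripts to look and compute and a tool call to move; the robot and the scene stay as the last step left them, time stands still between calls to the robot, and variables do not carry over. Pictures are saved under pics/ and viewed, at most 14 in all, crops included, and the job is handed in when it is done.

Besides the shell and the picture viewer there is one more tool, called after "Emit:" by a JSON object that holds its "name" and its "arguments", one argument or row to a line. send_rows: Moves the arm, as the interface text tells. Its arguments: {"type":"object","properties":{"travel":{"type":"array","items":{"type":"array","items":{"type":"number"}}},"rotation":{"type":"array","items":{"type":"array","items":{"type":"number"}}},"grip":{"type":"array","items":{"type":"number"}},"newtons":{"type":"number"}},"required":["travel","rotation","grip"]}

```bash
ls; mkdir -p pics; cat > h.py <<'E'
import numpy as np, cv2
from bench import ctrl, imaging, find_in
def save(n,img): cv2.imwrite('pics/'+n,cv2.cvtColor(img,cv2.COLOR_RGB2BGR))
def cal(c,shape=(400,640)):
    k=imaging.calibration(c); f=shape[0]/2/np.tan(np.radians(k['vfov'])/2); return f,k['cx'],k['cy'],np.array(k['pose'])
def ray_z(c,u,v,z):
    f,cx,cy,T=cal(c); d=T[:3,:3]@np.array([(u-cx)/f,(v-cy)/f,1]); o=T[:3,3]; return o+d*(z-o[2])/d[2]
def proj(c,p):
    f,cx,cy,T=cal(c); q=T[:3,:3].T@(np.array(p)-T[:3,3]); return cx+f*q[0]/q[2],cy+f*q[1]/q[2]
E
python3 - <<'E'
from h import *
names="movement_centre cover_small_knob cover_medium_knob cover_large_knob cover_oblong_handle work_small work_medium cushion parts_tray tack".split()
for c in('top','side'):
    p,d=imaging.grab_frame(c); save(c+'0.png',p); np.save(c+'0.npy',d); print(c,imaging.calibration(c))
    for n in names:
        for r in find_in(n,c)[:4]:
            b=r['bbox']; print(c,n,round(r['confidence'],2),np.round(b),np.round(ray_z(c,(b[0]+b[2])/2,(b[1]+b[3])/2,0.01),3))
print(ctrl.get_obs(),ctrl.grip_depth)
E
```

```text
pics
top {'vfov': 47.614342720997946, 'cx': 312.9332325004922, 'cy': 195.58125028479478, 'pose': array([[ 0.02509462, -0.98156258,  0.18948659,  0.25499296],
       [-0.99963887, -0.02646095, -0.00468383,  0.0051106 ],
       [ 0.00961147, -0.18930063, -0.98187214,  1.27504855],
       [ 0.        ,  0.        ,  0.        ,  1.        ]])}
top movement_centre 0.51 [162. 210. 176. 225.] [0.425 0.401 0.01 ]
top movement_centre 0.5 [160. 235. 172. 254.] [0.35  0.404 0.01 ]
top cover_small_knob 0.85 [327. 187. 347. 209.] [ 0.493 -0.069  0.01 ]
top cover_small_knob 0.57 [319. 232. 339. 246.] [ 0.377 -0.048  0.01 ]
top cover_medium_knob 0.76 [381. 203. 408. 231.] [ 0.444 -0.233  0.01 ]
top cover_large_knob 0.69 [325. 129. 359. 164.] [ 0.648 -0.081  0.01 ]
top cover_large_knob 0.68 [386. 151. 402. 172.] [ 0.607 -0.232  0.01 ]
top cover_large_knob 0.22 [163. 140. 197. 182.] [0.59  0.385 0.01 ]
top cover_oblong_handle 0.95 [163. 139. 196. 182.] [0.592 0.385 0.01 ]
top work_small 0.45 [275. 198. 288. 211.] [0.472 0.088 0.01 ]
top work_medium 0.68 [385. 150. 403. 174.] [ 0.605 -0.233  0.01 ]
t
[... 1426 characters left out ...]
array([75.71669583, 35.23058816, -0.72176611, 81.5557234 ,  0.46360013,
       63.2195908 , -2.3150249 ]), 'joint_velocities': array([-0.09663879,  0.02839151, -0.03339125,  0.00260424, -0.05416234,
        0.059449  , -0.00740634]), 'effort': array([ 7.84770486e-05, -4.58835876e+01,  2.09002979e-01, -1.66033602e+01,
       -6.10464276e-02,  1.32196653e-02,  4.20092522e-05]), 'tool_pos': array([ 0.14363561, -0.63389674,  0.21864159]), 'tool_rot': array([-1.79996905e+02, -2.37120439e-03,  1.27667657e+01]), 'wrist_force': array([-0.48114712, -0.06150914, -0.0105398 ]), 'wrist_torque': array([-0.02487676, -0.01172014,  0.00939684]), 'grasp_force': 0.0, 'grip_width': 0.09268487774922839} -0.0188
```

```bash
python3 - <<'E'
import cv2
a=cv2.imread('pics/top0.png')[110:270,140:480]
cv2.imwrite('pics/t1.png',cv2.resize(a,(798,376),interpolation=cv2.INTER_CUBIC))
a=cv2.imread('pics/side0.png')[120:390,140:460]
cv2.imwrite('pics/s1.png',cv2.resize(a,(700,590),interpolation=cv2.INTER_CUBIC))
E
```

```text
(no output)
```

View pics/t1.png

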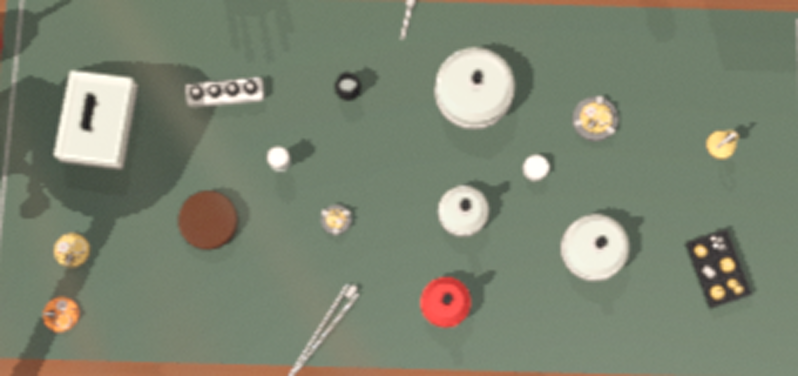

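View pics/s1.png

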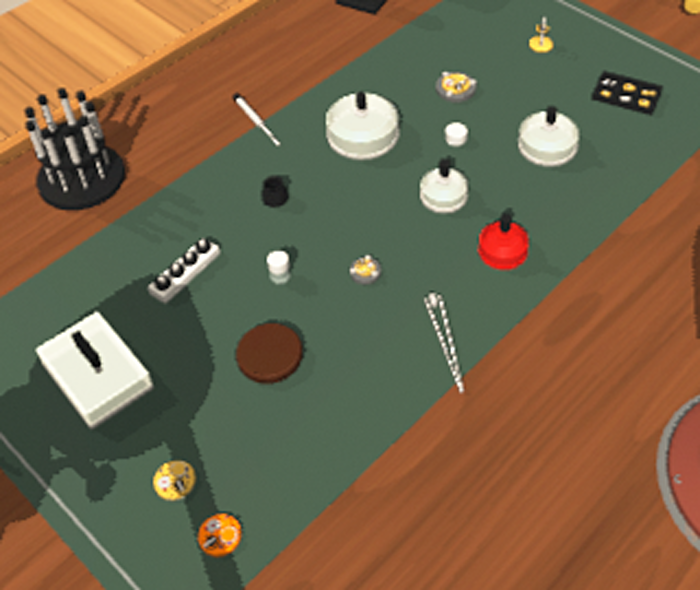

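Candidates for the movement: brass disc at top px (169,217), orange look-alike (166,244) → brass. For the small cover: white at (337,198), red at (329,239) → white. The medium (394,217), large (342,147) and oblong (180,160) covers, holders, cushion, tray and stand at (448,171) are distinct; white bottles and black loupe are not part of the job.

```bash
python3 - <<'E'
from h import *
appr=dict(mov=(.423,.401,.010,.03,.006),cs=(.495,-.072,.030,.04,.027),cm=(.444,-.23,.034,.05,.03),cl=(.648,-.08,.04,.06,.036),co=(.593,.384,.03,.075,.026),
 ws=(.472,.09,.015,.03,.008),wm=(.603,-.228,.016,.04,.008),cu=(.471,.236,.016,.05,.012),tr=(.425,-.377,.012,.065,.006),tack=(.584,-.383,.049,.03,.005))
for c in('top','side'):
    p=cv2.cvtColor(cv2.imread(f'pics/{c}0.png'),cv2.COLOR_BGR2RGB).astype(int); d=np.load(c+'0.npy'); f,cx,cy,T=cal(c)
    v,u=np.mgrid[:400,:640]; P=np.stack([(u-cx)/f*d,(v-cy)/f*d,d],-1)@T[:3,:3].T+T[:3,3]
    b=(d>0)
    for n,(x,y,h,r,zl) in appr.items():
        m=b&(np.hypot(P[...,0]-x,P[...,1]-y)<r)&(P[...,2]>zl)
        Q=P[m]
        top=Q[Q[:,2]<h+.006]; kn=Q[Q[:,2]>h+.009]
        rect=cv2.minAreaRect(top[:,:2].astype(np.float32)*1000) if len(top)>3 else None
        print(c,n,len(top),'top mean',np.round(top.mean(0),4) if len(top) else '','rect',np.round(rect[0],1),np.round(rect[1],1),round(rect[2],1),'| knob',len(kn),np.round((kn.min(0)+kn.max(0))/2,4) if len(kn) else '', np.round(kn.mean(0),4) if len(kn) else '')
a=cv2.imread('pics/side0.png')
A=cv2.resize(a[320:390,190:290],(400,280),interpolation=cv2.INTER_CUBIC);B=cv2.resize(a[175:255,315:415],(400,320),interpolation=cv2.INTER_CUBIC)
cv2.imwrite('pics/c1.png',np.hstack([A,B[:280]]))
E
```

```text
top mov 150 top mean [0.4291 0.4007 0.0096] rect [430.  402.3] [36.5 58.9] 11.5 | knob 0  
top cs 175 top mean [ 0.4894 -0.0671  0.0308] rect [490.3 -67.9] [46.6 48.3] 55.8 | knob 28 [ 0.4892 -0.063   0.052 ] [ 0.4886 -0.0672  0.0562]
top cm 410 top mean [ 0.4487 -0.2257  0.0343] rect [ 448.4 -225.9] [67.7 68.5] 11.3 | knob 28 [ 0.4487 -0.2257  0.0581] [ 0.4485 -0.2256  0.0618]
top cl 634 top mean [ 0.641  -0.0788  0.0404] rect [641.8 -78.9] [87.8 87.4] 29.9 | knob 28 [ 0.6409 -0.0791  0.0631] [ 0.6408 -0.0786  0.067 ]
top co 838 top mean [0.588  0.3805 0.0307] rect [589.5 381. ] [ 76.1 107.9] 85.0 | knob 87 [0.5919 0.3856 0.0519] [0.5888 0.3802 0.0564]
top ws 92 top mean [0.4758 0.0851 0.0123] rect [475.7  86.7] [31.4 33.2] 60.8 | knob 0  
top wm 244 top mean [ 0.6098 -0.2289  0.0131] rect [ 610.  -229.7] [53.6 52.6] 0.8 | knob 0  
top cu 474 top mean [0.47   0.2378 0.0168] rect [469.8 238.4] [69.2 69. ] 46.7 | knob 0  
top tr 364 top mean [ 0.4281 -0.3771  0.01  ] rect [ 425.4 -375.9] [106.9 127. ] 63.4 | knob 0  
top tack 108 top mean [ 0.5826 -0.3821  0.0151] rect [ 585.2 -384.6]
[... 468 characters left out ...]
3.7 -77.3] [86.4 82.1] 55.1 | knob 37 [ 0.6444 -0.0792  0.0622] [ 0.6432 -0.0776  0.0636]
side co 1164 top mean [0.587  0.382  0.0304] rect [590.7 380.4] [ 74.7 110.9] 84.3 | knob 104 [0.5901 0.3813 0.0524] [0.5864 0.3818 0.0571]
side ws 106 top mean [0.4754 0.087  0.0122] rect [476.3  86.5] [33.4 34.7] 66.9 | knob 0  
side wm 160 top mean [ 0.6102 -0.2268  0.0128] rect [ 612.1 -228.6] [51.2 55.2] 41.8 | knob 0  
side cu 598 top mean [0.4703 0.2394 0.0162] rect [471.6 238.6] [68.8 70.5] 69.5 | knob 0  
side tr 258 top mean [ 0.4298 -0.3758  0.0103] rect [ 429.7 -386.6] [109.6  77.3] 22.4 | knob 0  
side tack 65 top mean [ 0.5828 -0.3829  0.0165] rect [ 578.3 -382.2] [33.7 43. ] 88.1 | knob 0
```

View pics/c1.png

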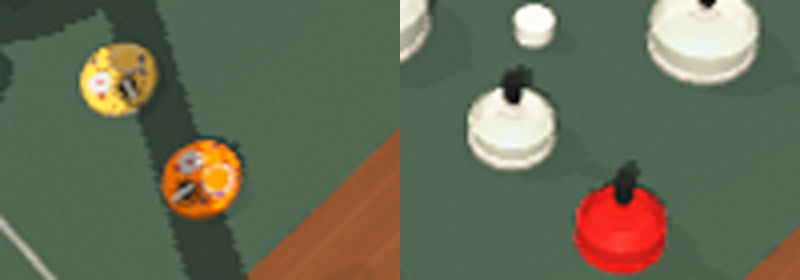

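The crop shows the chosen pieces clearly: brass movement upper left with the orange one beyond it, and the white small cover above the red one. Now I'll refine movement, tray and handle by colour.

```bash
python3 - <<'E'
from h import *
for c in('top','side'):
    hsv=cv2.cvtColor(cv2.imread(f'pics/{c}0.png'),cv2.COLOR_BGR2HSV); d=np.load(c+'0.npy'); f,cx,cy,T=cal(c)
    v,u=np.mgrid[:400,:640]
    def onz(z):
        D=np.stack([(u-cx)/f,(v-cy)/f,np.ones(u.shape)],-1)@T[:3,:3].T; return T[:3,3]+D*((z-T[2,3])/D[...,2])[...,None]
    P=onz(.008); near=lambda P,x,y,r:np.hypot(P[...,0]-x,P[...,1]-y)<r
    m=near(P,.430,.401,.027)&~((hsv[...,0]>50)&(hsv[...,0]<100)&(hsv[...,1]>40))
    Q=P[m][:,:2]; print(c,'mov',len(Q),np.round((Q.min(0)+Q.max(0))/2,4),np.round(Q.mean(0),4),np.ptp(Q,0))
    m=(near(P,.427,-.378,.065)&(hsv[...,2]<60)).astype(np.uint8)
    m=cv2.morphologyEx(m,cv2.MORPH_OPEN,np.ones((2,2)));print(c,'tray',m.sum(),np.round(cv2.minAreaRect(P[m>0][:,:2].astype(np.float32)*1000),1) if 0 else cv2.minAreaRect(P[m>0][:,:2].astype(np.float32)*1000))
    P=onz(.058 if c=='top' else .052); m=near(P,.589,.381,.035)&(hsv[...,2]<70)
    Q=P[m][:,:2]; print(c,'handle',len(Q),cv2.minAreaRect(Q.astype(np.float32)*1000),Q.mean(0))
    for n,x,y,z in(('cs',.4895,-.067,.06),('cm',.449,-.2257,.064),('cl',.6415,-.0785,.07)):
        P=onz(z-.005);m=near(P,x,y,.015)&(hsv[...,2]<90);print(c,n,m.sum(),np.round(P[m].mean(0),4))
E
```

```text
top mov 290 [0.4302 0.401 ] [0.4299 0.401 ] [0.05148196 0.05327814]
top tray 0 ((0.0, 0.0), (0.0, 0.0), 0.0)
top handle 36 ((587.33251953125, 377.99835205078125), (7.123981952667236, 37.80242919921875), 83.72004699707031) [0.58766141 0.37814954]
top cs 9 [ 0.4893 -0.0692  0.055 ]
top cm 9 [ 0.4485 -0.2272  0.059 ]
top cl 11 [ 0.6408 -0.0808  0.065 ]
side mov 308 [0.4292 0.3996] [0.4288 0.4005] [0.04389759 0.04247631]
side tray 273 ((424.83831787109375, -374.55682373046875), (84.6788558959961, 63.27720642089844), 19.023887634277344)
side handle 77 ((588.8555297851562, 380.3959045410156), (10.04248046875, 52.226932525634766), 84.18242645263672) [0.58871541 0.38019008]
side cs 48 [ 0.4889 -0.0692  0.055 ]
side cm 31 [ 0.4492 -0.2252  0.059 ]
side cl 27 [ 0.6421 -0.0782  0.065 ]
```

```bash
python3 - <<'E'
from h import *
for c in('top','side'):
    im=cv2.imread(f'pics/{c}0.png').astype(int); f,cx,cy,T=cal(c)
    v,u=np.mgrid[:400,:640];D=np.stack([(u-cx)/f,(v-cy)/f,np.ones(u.shape)],-1)@T[:3,:3].T; P=T[:3,3]+D*((.011-T[2,3])/D[...,2])[...,None]
    near=np.hypot(P[...,0]-.427,P[...,1]+.378)<.065
    bg=np.median(im[near&(np.hypot(P[...,0]-.427,P[...,1]+.378)>.055)],0)
    m=(near&(np.abs(im-bg).sum(-1)>60)).astype(np.uint8)
    n,l,s,_=cv2.connectedComponentsWithStats(m); k=1+s[1:,4].argmax()
    m=cv2.morphologyEx((l==k).astype(np.uint8),cv2.MORPH_CLOSE,np.ones((5,5)))
    Q=P[m>0][:,:2].astype(np.float32)*1000; C=np.cov(Q.T);w,V=np.linalg.eigh(C)
    print(c,bg,len(Q),cv2.minAreaRect(Q),Q.mean(0),'pca',np.degrees(np.arctan2(V[1,1],V[0,1])))
E
```

```text
top [114. 134. 120.] 668 ((429.7815246582031, -378.404052734375), (86.81659698486328, 62.78886032104492), 20.11178207397461) [ 429.45636 -378.64252] pca -163.20554818049118
side [ 83. 102.  81.] 424 ((428.6992492675781, -373.2403564453125), (86.10142517089844, 65.12840270996094), 19.48273277282715) [ 427.99005 -372.85162] pca -161.18172504863585
```

Emit:
{"name": "send_rows", "arguments": {
  "travel": [
    [0.3054, 0.4082, -0.06],
    [0.3054, 0.4082, -0.06],
    [0.3054, 0.4082, -0.06],
    [0.3054, 0.4082, -0.06],
    [0.3054, 0.4082, -0.06],
    [0.3054, 0.4082, -0.06],
    [0.3054, 0.4082, -0.06],
    [0.3054, 0.4082, -0.06],
    [0.3054, 0.4082, -0.06],
    [0.3054, 0.4082, -0.06],
    [0.3054, 0.4082, -0.06],
    [0.3054, 0.4082, -0.06]
  ],
  "rotation": [
    [0, 0, -0.18],
    [0, 0, -0.22],
    [0, 0, -0.22],
    [0, 0, -0.22],
    [0, 0, -0.22],
    [0, 0, -0.22],
    [0, 0, -0.22],
    [0, 0, -0.22],
    [0, 0, -0.22],
    [0, 0, -0.22],
    [0, 0, -0.22],
    [0, 0, -0.22]
  ],
  "grip": [0, 0, 0, 0, 0, 0, 0, 0, 0, 0, 0, 0],
  "newtons": 20
}}

```text
time_s: 2.6
tool_pos: [0.448, -0.2277, 0.1589]
tool_rot: [179.9, 0.0, -0.1]
wrist_force: [0.1, 0.1, 0.3]
grip_width: 0.093
grasp_force: 0.0
```

Emit:
{"name": "send_rows", "arguments": {
  "travel": [
    [0, 0, -0.04],
    [0, 0, -0.08],
    [0, 0, -0.105],
    [0, 0, -0.1206],
    [0, 0, -0.1206],
    [0, 0, -0.1206],
    [0, 0, -0.1206],
    [0, 0, -0.1206],
    [0, 0, -0.1206],
    [0, 0, -0.1206],
    [0, 0, -0.1206],
    [0, 0, -0.1206]
  ],
  "rotation": [
    [0, 0, 0],
    [0, 0, 0],
    [0, 0, 0],
    [0, 0, 0],
    [0, 0, 0],
    [0, 0, 0],
    [0, 0, 0],
    [0, 0, 0],
    [0, 0, 0],
    [0, 0, 0],
    [0, 0, 0],
    [0, 0, 0]
  ],
  "grip": [100, 100, 100, 100, 100, 255, 255, 255, 255, 255, 255, 255],
  "newtons": 20
}}

```text
time_s: 4.1
tool_pos: [0.4492, -0.2259, 0.0383]
tool_rot: [180.0, -0.0, 0.2]
wrist_force: [0.2, -0.7, 2.6]
grip_width: 0.0134
grasp_force: 20.0
```

Emit:
{"name": "send_rows", "arguments": {
  "travel": [
    [0, 0, 0.02],
    [0, 0, 0.05],
    [0, 0, 0.08],
    [0.03, 0, 0.09],
    [0.07, -0.001, 0.09],
    [0.11, -0.002, 0.09],
    [0.145, -0.003, 0.09],
    [0.162, -0.0033, 0.09],
    [0.162, -0.0033, 0.09],
    [0.162, -0.0033, 0.09],
    [0.162, -0.0033, 0.09],
    [0.162, -0.0033, 0.09]
  ],
  "rotation": [
    [0, 0, 0],
    [0, 0, 0],
    [0, 0, 0],
    [0, 0, 0],
    [0, 0, 0],
    [0, 0, 0],
    [0, 0, 0],
    [0, 0, 0],
    [0, 0, 0],
    [0, 0, 0],
    [0, 0, 0],
    [0, 0, 0]
  ],
  "grip": [255, 255, 255, 255, 255, 255, 255, 255, 255, 255, 255, 255]
}}

```text
time_s: 5.6
tool_pos: [0.6104, -0.2293, 0.1283]
tool_rot: [180.0, 0.0, 0.1]
wrist_force: [0.4, 0.2, -0.8]
grip_width: 0.0136
grasp_force: 20.0
```

```bash
python3 - <<'E'
from h import *
p,d=imaging.grab_frame('side'); np.save('a.npy',d)
cv2.imwrite('pics/p1.png',cv2.cvtColor(cv2.resize(p[60:240,270:450],(540,540),interpolation=cv2.INTER_CUBIC),cv2.COLOR_RGB2BGR)); print(ctrl.get_obs()['tool_pos'])
E
```

```text
[ 0.61060409 -0.22917303  0.12826982]
```

View pics/p1.png

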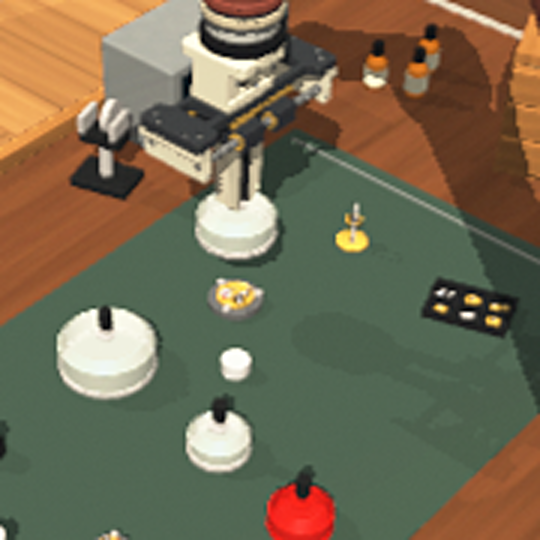

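The medium cover hangs level in the gripper above its holder; the balance stand is clear.

Emit:
{"name": "send_rows", "arguments": {
  "travel": [
    [0, 0, -0.03],
    [0, 0, -0.055],
    [0, 0, -0.075],
    [0, 0, -0.085],
    [0, 0, -0.09],
    [0, 0, -0.0905],
    [0, 0, -0.0905],
    [0, 0, -0.0905],
    [0, 0, -0.0905],
    [0, 0, -0.0905],
    [0, 0, -0.0905],
    [0, 0, -0.0905]
  ],
  "rotation": [
    [0, 0, 0],
    [0, 0, 0],
    [0, 0, 0],
    [0, 0, 0],
    [0, 0, 0],
    [0, 0, 0],
    [0, 0, 0],
    [0, 0, 0],
    [0, 0, 0],
    [0, 0, 0],
    [0, 0, 0],
    [0, 0, 0]
  ],
  "grip": [255, 255, 255, 255, 255, 255, 255, 255, 100, 100, 100, 100]
}}

```text
time_s: 7.15
tool_pos: [0.611, -0.229, 0.0374]
tool_rot: [-180.0, 0.0, 0.2]
wrist_force: [-0.8, 0.7, 1.0]
grip_width: 0.0487
grasp_force: 0.0
```

Emit:
{"name": "send_rows", "arguments": {
  "travel": [
    [0, 0, 0.05],
    [0, 0, 0.09],
    [-0.04, 0.053, 0.09],
    [-0.08, 0.106, 0.09],
    [-0.1218, 0.161, 0.09],
    [-0.1218, 0.161, 0.09],
    [-0.1218, 0.161, 0.09],
    [-0.1218, 0.161, 0.06],
    [-0.1218, 0.161, 0.03],
    [-0.1218, 0.161, 0.01],
    [-0.1218, 0.161, -0.0041],
    [-0.1218, 0.161, -0.0041]
  ],
  "rotation": [
    [0, 0, 0],
    [0, 0, 0],
    [0, 0, 0],
    [0, 0, 0],
    [0, 0, 0],
    [0, 0, 0],
    [0, 0, 0],
    [0, 0, 0],
    [0, 0, 0],
    [0, 0, 0],
    [0, 0, 0],
    [0, 0, 0]
  ],
  "grip": [100, 100, 100, 100, 100, 100, 100, 100, 100, 100, 100, 100]
}}

```text
time_s: 8.65
tool_pos: [0.4895, -0.0692, 0.0325]
tool_rot: [180.0, 0.1, 0.1]
wrist_force: [-0.1, 0.5, 0.3]
grip_width: 0.0566
grasp_force: 0.0
```

```bash
cat > chk.py <<'E'
from h import *
import sys
# top-disc centre from both cameras: x y h r
a=list(map(float,sys.argv[1:]))
for c in('top','side'):
    p,d=imaging.grab_frame(c); f,cx,cy,T=cal(c); v,u=np.mgrid[:400,:640]; P=np.stack([(u-cx)/f*d,(v-cy)/f*d,d],-1)@T[:3,:3].T+T[:3,3]
    for i in range(0,len(a),4):
        x,y,h,r=a[i:i+4]; N=(d>0)&(np.hypot(P[...,0]-x,P[...,1]-y)<r)
        Q=P[N&(abs(P[...,2]-h)<.004)]; K=P[N&(P[...,2]>h+.01)]
        print(c,len(Q),np.round(Q.mean(0),4),cv2.minAreaRect(Q[:,:2].astype(np.float32)*1000) if len(Q) else '','knob',len(K),np.round(K.mean(0),4) if len(K) else '')
E
python3 chk.py .611 -.229 .034 .06
```

```text
top 348 [ 0.6095 -0.2268  0.0338] ((611.3033447265625, -227.28773498535156), (68.0906982421875, 68.52959442138672), 76.33187866210938) knob 29 [ 0.6103 -0.2264  0.0615]
side 0 [nan nan nan]  knob 0 chk.py:10: RuntimeWarning: Mean of empty slice.
  print(c,len(Q),np.round(Q.mean(0),4),cv2.minAreaRect(Q[:,:2].astype(np.float32)*1000) if len(Q) else '','knob',len(K),np.round(K.mean(0),4) if len(K) else '')
  ret = um.true_divide(
```

Emit:
{"name": "send_rows", "arguments": {
  "travel": [
    [0, 0, 0],
    [0, 0, 0],
    [0, 0, 0],
    [0, 0, 0],
    [0, 0, 0],
    [0, 0, 0.02],
    [0, 0, 0.05],
    [0, 0, 0.08],
    [0, 0, 0.09],
    [-0.003, 0.04, 0.09],
    [-0.007, 0.08, 0.09],
    [-0.01, 0.12, 0.09]
  ],
  "rotation": [
    [0, 0, 0],
    [0, 0, 0],
    [0, 0, 0],
    [0, 0, 0],
    [0, 0, 0],
    [0, 0, 0],
    [0, 0, 0],
    [0, 0, 0],
    [0, 0, 0],
    [0, 0, 0],
    [0, 0, 0],
    [0, 0, 0]
  ],
  "grip": [255, 255, 255, 255, 255, 255, 255, 255, 255, 255, 255, 255]
}}

```text
time_s: 10.25
tool_pos: [0.4784, 0.0531, 0.1226]
tool_rot: [180.0, 0.1, 0.1]
wrist_force: [-1.0, 0.4, -0.3]
grip_width: 0.0138
grasp_force: 20.0
```

Emit:
{"name": "send_rows", "arguments": {
  "travel": [
    [-0.0032, 0.0345, 0],
    [-0.0032, 0.0345, 0],
    [-0.0032, 0.0345, -0.02],
    [-0.0032, 0.0345, -0.05],
    [-0.0032, 0.0345, -0.07],
    [-0.0032, 0.0345, -0.083],
    [-0.0032, 0.0345, -0.0895],
    [-0.0032, 0.0345, -0.0905],
    [-0.0032, 0.0345, -0.0905],
    [-0.0032, 0.0345, -0.0905],
    [-0.0032, 0.0345, -0.0905],
    [-0.0032, 0.0345, -0.0905]
  ],
  "rotation": [
    [0, 0, 0],
    [0, 0, 0],
    [0, 0, 0],
    [0, 0, 0],
    [0, 0, 0],
    [0, 0, 0],
    [0, 0, 0],
    [0, 0, 0],
    [0, 0, 0],
    [0, 0, 0],
    [0, 0, 0],
    [0, 0, 0]
  ],
  "grip": [255, 255, 255, 255, 255, 255, 255, 255, 255, 100, 100, 100]
}}

```text
time_s: 11.75
tool_pos: [0.4762, 0.0866, 0.033]
tool_rot: [-180.0, -0.0, 0.2]
wrist_force: [-0.3, -0.5, -0.2]
grip_width: 0.0388
grasp_force: 0.0
```

Emit:
{"name": "send_rows", "arguments": {
  "travel": [
    [0, 0, 0.05],
    [0, 0, 0.1],
    [-0.008, 0.055, 0.11],
    [-0.016, 0.11, 0.11],
    [-0.024, 0.165, 0.11],
    [-0.032, 0.22, 0.11],
    [-0.04, 0.275, 0.11],
    [-0.0463, 0.3142, 0.11],
    [-0.0463, 0.3142, 0.11],
    [-0.0463, 0.3142, 0.08],
    [-0.0463, 0.3142, 0.04],
    [-0.0463, 0.3142, 0.02]
  ],
  "rotation": [
    [0, 0, 0],
    [0, 0, 0],
    [0, 0, 0],
    [0, 0, 0],
    [0, 0, 0],
    [0, 0, 0],
    [0, 0, 0],
    [0, 0, 0],
    [0, 0, 0],
    [0, 0, 0],
    [0, 0, 0],
    [0, 0, 0]
  ],
  "grip": [75, 75, 75, 75, 75, 75, 75, 75, 75, 75, 75, 75]
}}

```text
time_s: 13.25
tool_pos: [0.4294, 0.3978, 0.0509]
tool_rot: [179.8, 0.1, 0.0]
wrist_force: [-0.1, -1.4, -0.4]
grip_width: 0.0654
grasp_force: 0.0
```

```bash
python3 chk.py .476 .0865 .030 .045 2>/dev/null; python3 - <<'E'
from h import *
p,d=imaging.grab_frame('top'); cv2.imwrite('pics/p2.png',cv2.cvtColor(cv2.resize(p[150:270,130:330],(800,480),interpolation=cv2.INTER_CUBIC),cv2.COLOR_RGB2BGR))
E
```

```text
top 195 [0.4759 0.0879 0.0299] ((476.17822265625, 88.72584533691406), (51.12044906616211, 51.28389358520508), 62.97298049926758) knob 27 [0.4762 0.0881 0.059 ]
side 186 [0.4739 0.0909 0.0296] ((474.2168884277344, 89.8612060546875), (52.032169342041016, 48.31217575073242), 48.76014709472656) knob 48 [0.4768 0.0892 0.0541]
```

View pics/p2.png

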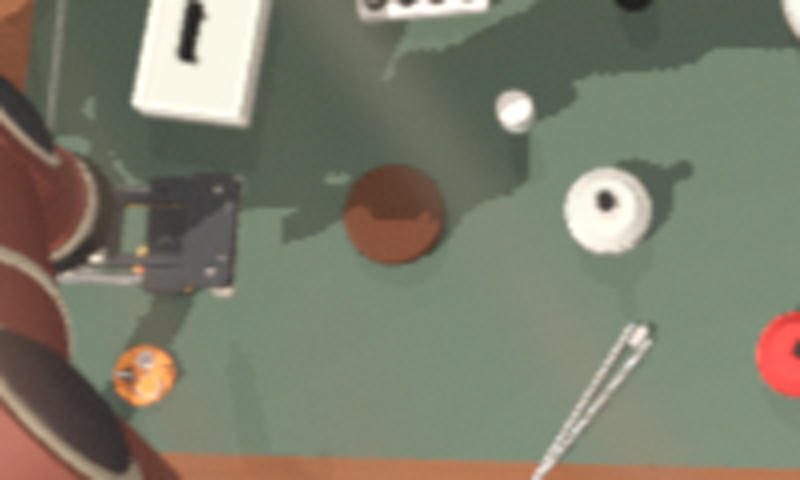

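The small cover sits seated on its holder (knob px ~606,200 in the crop); the gripper is above the movement and clear of the orange look-alike (145,375) and the oblong cover.

Emit:
{"name": "send_rows", "arguments": {
  "travel": [
    [0, 0, -0.01],
    [0, 0, -0.025],
    [0, 0, -0.04],
    [0, 0, -0.048],
    [0, 0, -0.0504],
    [0, 0, -0.0504],
    [0, 0, -0.0504],
    [0, 0, -0.0504],
    [0, 0, -0.0504],
    [0, 0, -0.0504],
    [0, 0, -0.0504],
    [0, 0, -0.0504]
  ],
  "rotation": [
    [0, 0, 0],
    [0, 0, 0],
    [0, 0, 0],
    [0, 0, 0],
    [0, 0, 0],
    [0, 0, 0],
    [0, 0, 0],
    [0, 0, 0],
    [0, 0, 0],
    [0, 0, 0],
    [0, 0, 0],
    [0, 0, 0]
  ],
  "grip": [75, 75, 75, 75, 75, 75, 255, 255, 255, 255, 255, 255],
  "newtons": 20
}}

```text
time_s: 14.9
tool_pos: [0.4298, 0.4007, 0.0028]
tool_rot: [-180.0, -0.0, 0.2]
wrist_force: [-0.9, -0.9, 2.4]
grip_width: 0.0391
grasp_force: 20.0
```

Emit:
{"name": "send_rows", "arguments": {
  "travel": [
    [0, 0, 0.01],
    [0, 0, 0.03],
    [0, 0, 0.055],
    [0, 0, 0.06],
    [0.01, -0.04, 0.06],
    [0.02, -0.08, 0.06],
    [0.03, -0.12, 0.06],
    [0.0408, -0.155, 0.06],
    [0.0408, -0.1622, 0.06],
    [0.0408, -0.1622, 0.06],
    [0.0408, -0.1622, 0.06],
    [0.0408, -0.1622, 0.06]
  ],
  "rotation": [
    [0, 0, 0],
    [0, 0, 0],
    [0, 0, 0],
    [0, 0, 0],
    [0, 0, 0],
    [0, 0, 0],
    [0, 0, 0],
    [0, 0, 0],
    [0, 0, 0],
    [0, 0, 0],
    [0, 0, 0],
    [0, 0, 0]
  ],
  "grip": [255, 255, 255, 255, 255, 255, 255, 255, 255, 255, 255, 255]
}}

```text
time_s: 16.4
tool_pos: [0.47, 0.2402, 0.0625]
tool_rot: [-179.9, 0.0, 0.3]
wrist_force: [-1.0, 0.2, -0.1]
grip_width: 0.039
grasp_force: 20.0
```

```bash
python3 - <<'E'
from h import *
p,d=imaging.grab_frame('side'); cv2.imwrite('pics/p3.png',cv2.cvtColor(cv2.resize(p[200:340,200:340],(560,560),interpolation=cv2.INTER_CUBIC),cv2.COLOR_RGB2BGR))
E
```

```text
(no output)
```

View pics/p3.png

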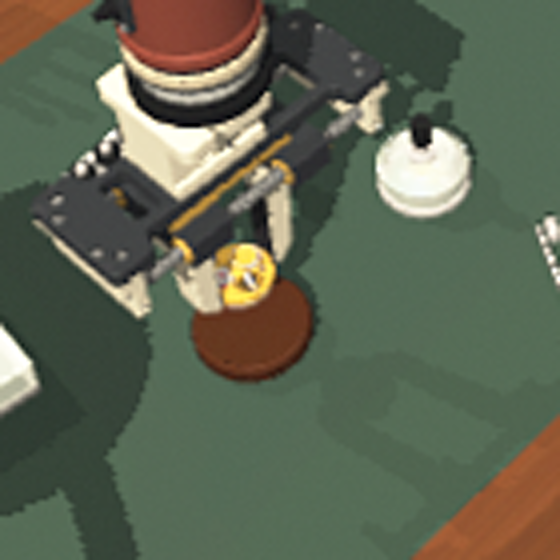

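The movement is held over the cushion (px ~245,275) but its face looks slightly tilted; I'll measure that.

```bash
python3 - <<'E'
from h import *
p,d=imaging.grab_frame('side'); c='side';f,cx,cy,T=cal(c); v,u=np.mgrid[:400,:640]; P=np.stack([(u-cx)/f*d,(v-cy)/f*d,d],-1)@T[:3,:3].T+T[:3,3]
hsv=cv2.cvtColor(p,cv2.COLOR_RGB2HSV)
m=(v>255)&(v<280)&(u>250)&(u<272)&(abs(P[...,2]-.066)<.02)&(hsv[...,0]>18)&(hsv[...,0]<32)&(hsv[...,1]>80)
Q=P[m];print(len(Q),Q.min(0),Q.max(0),Q.mean(0))
for t in(.006,.003):
    A=np.c_[Q[:,:2],np.ones(len(Q))];k=np.linalg.lstsq(A,Q[:,2],rcond=None)[0];Q=Q[abs(A@k-Q[:,2])<t];print(k,len(Q))
E
```

```text
134 [0.45164698 0.22000208 0.06054427] [0.49084193 0.25817139 0.07449924] [0.46782461 0.23864185 0.0677447 ]
[ 0.09581702 -0.00384243  0.02383611] 133
[ 0.09594167 -0.00239588  0.02338224] 101
```

Emit:
{"name": "send_rows", "arguments": {
  "travel": [
    [0, 0, -0.01],
    [0, 0, -0.022],
    [0, 0, -0.033],
    [0, 0, -0.038],
    [0, 0, -0.041],
    [0, 0, -0.043],
    [0, 0, -0.0438],
    [0, 0, -0.0438],
    [0, 0, -0.0438],
    [0, 0, -0.0438],
    [0, 0, -0.0438],
    [0, 0, -0.0438]
  ],
  "rotation": [
    [0, 0, 0],
    [0, 0, 0],
    [0, 0, 0],
    [0, 0, 0],
    [0, 0, 0],
    [0, 0, 0],
    [0, 0, 0],
    [0, 0, 0],
    [0, 0, 0],
    [0, 0, 0],
    [0, 0, 0],
    [0, 0, 0]
  ],
  "grip": [255, 255, 255, 255, 255, 255, 255, 255, 130, 75, 75, 75]
}}

```text
time_s: 18.0
tool_pos: [0.4706, 0.2385, 0.0188]
tool_rot: [-180.0, -0.0, 0.2]
wrist_force: [1.0, 0.3, 0.6]
grip_width: 0.065
grasp_force: 0.0
```

Emit:
{"name": "send_rows", "arguments": {
  "travel": [
    [0, 0, 0.04],
    [0, 0, 0.1],
    [0, 0, 0.13],
    [0.03, -0.05, 0.13],
    [0.06, -0.1, 0.13],
    [0.085, -0.15, 0.13],
    [0.11, -0.2, 0.13],
    [0.135, -0.25, 0.13],
    [0.16, -0.3, 0.13],
    [0.1709, -0.317, 0.13],
    [0.1709, -0.317, 0.12],
    [0.1709, -0.317, 0.08]
  ],
  "rotation": [
    [0, 0, 0],
    [0, 0, 0],
    [0, 0, 0],
    [0, 0, 0],
    [0, 0, 0],
    [0, 0, 0],
    [0, 0, 0],
    [0, 0, 0],
    [0, 0, 0],
    [0, 0, 0],
    [0, 0, 0],
    [0, 0, 0]
  ],
  "grip": [75, 75, 100, 100, 100, 100, 100, 100, 100, 100, 100, 100]
}}

```text
time_s: 19.5
tool_pos: [0.643, -0.0766, 0.0999]
tool_rot: [-179.9, -0.3, 0.3]
wrist_force: [0.9, 0.3, -0.2]
grip_width: 0.0565
grasp_force: 0.0
```

```bash
python3 chk.py .4706 .2385 .027 .05 2>/dev/null; python3 - <<'E'
from h import *
p,d=imaging.grab_frame('side'); cv2.imwrite('pics/p4.png',cv2.cvtColor(cv2.resize(p[240:320,220:320],(600,480),interpolation=cv2.INTER_CUBIC),cv2.COLOR_RGB2BGR))
E
```

```text
top 117 [0.4717 0.2386 0.0261] ((478.76165771484375, 240.571044921875), (48.766143798828125, 36.94086837768555), 2.304827928543091) knob 0 
side 151 [0.4719 0.2398 0.0256] ((471.86602783203125, 240.59478759765625), (36.767974853515625, 37.58989334106445), 3.4677393436431885) knob 0
```

View pics/p4.png

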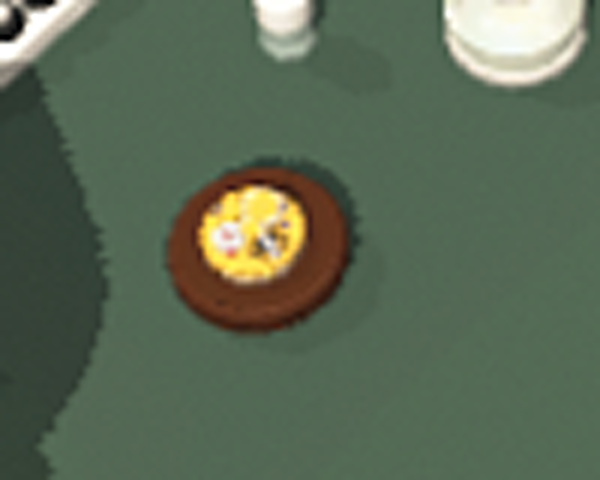

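The movement lies wheels up, centred on the cushion (crop ~252,235). Now the large cover.

Emit:
{"name": "send_rows", "arguments": {
  "travel": [
    [0, 0, -0.01],
    [0, 0, -0.03],
    [0, 0, -0.045],
    [0, 0, -0.0552],
    [0, 0, -0.0552],
    [0, 0, -0.0552],
    [0, 0, -0.0552],
    [0, 0, -0.0552],
    [0, 0, -0.0552],
    [0, 0, -0.0552],
    [0, 0, -0.04],
    [0, 0, -0.01]
  ],
  "rotation": [
    [0, 0, 0],
    [0, 0, 0],
    [0, 0, 0],
    [0, 0, 0],
    [0, 0, 0],
    [0, 0, 0],
    [0, 0, 0],
    [0, 0, 0],
    [0, 0, 0],
    [0, 0, 0],
    [0, 0, 0],
    [0, 0, 0]
  ],
  "grip": [100, 100, 100, 100, 100, 255, 255, 255, 255, 255, 255, 255],
  "newtons": 25
}}

```text
time_s: 21.15
tool_pos: [0.6403, -0.0782, 0.0885]
tool_rot: [-180.0, 0.2, 0.2]
wrist_force: [-0.1, -0.5, -1.1]
grip_width: 0.0131
grasp_force: 25.0
```

Emit:
{"name": "send_rows", "arguments": {
  "travel": [
    [0, 0, 0.03],
    [0, 0, 0.06],
    [-0.02, 0.035, 0.06],
    [-0.045, 0.08, 0.06],
    [-0.07, 0.13, 0.06],
    [-0.095, 0.18, 0.06],
    [-0.12, 0.225, 0.06],
    [-0.145, 0.27, 0.06],
    [-0.162, 0.302, 0.06],
    [-0.171, 0.3172, 0.06],
    [-0.171, 0.3172, 0.06],
    [-0.171, 0.3172, 0.06]
  ],
  "rotation": [
    [0, 0, 0],
    [0, 0, 0],
    [0, 0, 0],
    [0, 0, 0],
    [0, 0, 0],
    [0, 0, 0],
    [0, 0, 0],
    [0, 0, 0],
    [0, 0, 0],
    [0, 0, 0],
    [0, 0, 0],
    [0, 0, 0]
  ],
  "grip": [255, 255, 255, 255, 255, 255, 255, 255, 255, 255, 255, 255]
}}

```text
time_s: 22.65
tool_pos: [0.4717, 0.2366, 0.1489]
tool_rot: [179.9, -0.1, -0.0]
wrist_force: [-0.3, -0.6, -1.1]
grip_width: 0.0132
grasp_force: 25.0
```

Emit:
{"name": "send_rows", "arguments": {
  "travel": [
    [0, 0, -0.02],
    [0, 0, -0.05],
    [0, 0, -0.075],
    [0, 0, -0.09],
    [0, 0, -0.1],
    [0, 0, -0.105],
    [0, 0, -0.1058],
    [0, 0, -0.1058],
    [0, 0, -0.1058],
    [0, 0, -0.1058],
    [0, 0, -0.1058],
    [0, 0, -0.1058]
  ],
  "rotation": [
    [0, 0, 0],
    [0, 0, 0],
    [0, 0, 0],
    [0, 0, 0],
    [0, 0, 0],
    [0, 0, 0],
    [0, 0, 0],
    [0, 0, 0],
    [0, 0, 0],
    [0, 0, 0],
    [0, 0, 0],
    [0, 0, 0]
  ],
  "grip": [255, 255, 255, 255, 255, 255, 255, 255, 255, 100, 100, 100]
}}

```text
time_s: 24.15
tool_pos: [0.4704, 0.2388, 0.043]
tool_rot: [-180.0, -0.0, 0.2]
wrist_force: [1.2, 0.2, 0.8]
grip_width: 0.0387
grasp_force: 0.0
```

Emit:
{"name": "send_rows", "arguments": {
  "travel": [
    [0, 0, 0.05],
    [0, 0, 0.1],
    [0.04, 0.047, 0.1],
    [0.08, 0.094, 0.1],
    [0.1185, 0.1418, 0.1],
    [0.1185, 0.1418, 0.1],
    [0.1185, 0.1418, 0.1],
    [0.1185, 0.1418, 0.07],
    [0.1185, 0.1418, 0.04],
    [0.1185, 0.1418, 0.01],
    [0.1185, 0.1418, -0.0089],
    [0.1185, 0.1418, -0.0089]
  ],
  "rotation": [
    [0, 0, 0],
    [0, 0, 0],
    [0, 0, -0.05],
    [0, 0, -0.098],
    [0, 0, -0.098],
    [0, 0, -0.098],
    [0, 0, -0.098],
    [0, 0, -0.098],
    [0, 0, -0.098],
    [0, 0, -0.098],
    [0, 0, -0.098],
    [0, 0, -0.098]
  ],
  "grip": [100, 100, 100, 100, 100, 100, 100, 100, 100, 100, 100, 100]
}}

```text
time_s: 25.65
tool_pos: [0.5879, 0.3789, 0.033]
tool_rot: [179.9, 0.1, -5.5]
wrist_force: [0.2, 0.4, 0.4]
grip_width: 0.0563
grasp_force: 0.0
```

```bash
python3 chk.py .4706 .2385 .040 .06 .4285 -.3765 .010 .06 2>/dev/null; python3 - <<'E'
from h import *
p,d=imaging.grab_frame('side'); cv2.imwrite('pics/p5.png',cv2.cvtColor(cv2.resize(p[170:340,130:330],(700,595),interpolation=cv2.INTER_CUBIC),cv2.COLOR_RGB2BGR))
# tray: black pixels of the top view, arm away
p,d=imaging.grab_frame('top'); A=p[195:255,420:480]; cv2.imwrite('pics/tray.png',cv2.cvtColor(cv2.resize(A,(480,480),interpolation=cv2.INTER_CUBIC),cv2.COLOR_RGB2BGR))
E
```

```text
top 643 [0.4698 0.2395 0.0401] ((471.1322326660156, 240.63919067382812), (87.80973815917969, 86.48888397216797), 3.783461332321167) knob 1101 [0.452  0.2653 0.5361]
top 304 [ 0.4276 -0.378   0.0092] ((426.34356689453125, -380.79876708984375), (103.01718139648438, 98.54698944091797), 38.554664611816406) knob 1 [ 0.4508 -0.3387  0.0204]
side 780 [0.47   0.2425 0.0399] ((471.96966552734375, 241.36488342285156), (83.41065216064453, 85.65970611572266), 47.20927047729492) knob 88 [0.46   0.2597 0.2749]
side 40 [ 0.4177 -0.4053  0.0102] ((415.4969787597656, -406.9038391113281), (25.374622344970703, 51.5989875793457), 81.69606018066406) knob 0
```

View pics/p5.png

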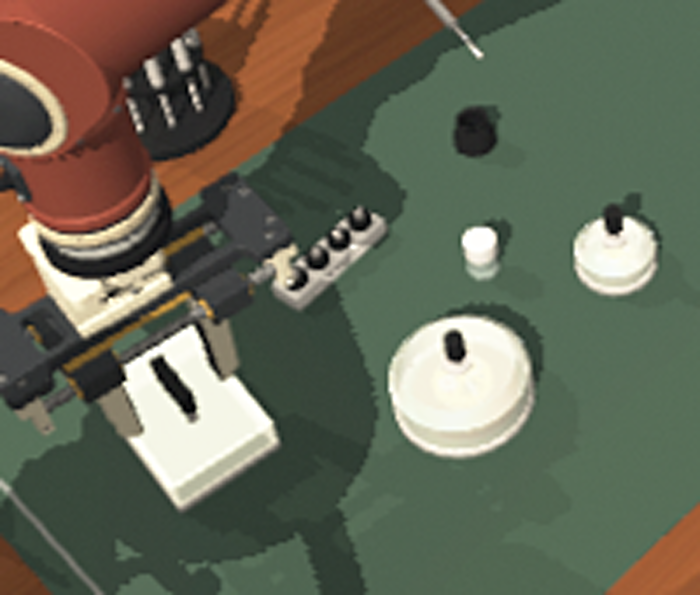

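View pics/tray.png

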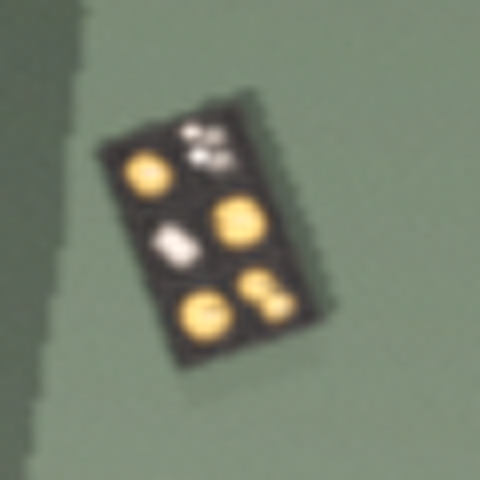

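Large cover sits over the cushion; gripper straddles the handle. Tray corners in the 8x crop (origin 420,195): about (100,147), (240,97), (322,318), (180,368).

```bash
python3 - <<'E'
from h import *
C=[ray_z('top',420+(a+.0)/8-.5,195+b/8-.5,.012)[:2] for a,b in((100,147),(240,97),(322,318),(180,368))]
C=np.array(C);print(np.round(C,4),C.mean(0))
e=C[0]-C[3],C[1]-C[2];print([(np.linalg.norm(x),np.degrees(np.arctan2(x[1],x[0]))) for x in e],np.linalg.norm(C[0]-C[1]),np.linalg.norm(C[3]-C[2]))
E
```

```text
[[ 0.4581 -0.3383]
 [ 0.4773 -0.3885]
 [ 0.3996 -0.4147]
 [ 0.3808 -0.3644]] [ 0.42893252 -0.37647289]
[(np.float64(0.08158805184011445), np.float64(18.62379935580635)), (np.float64(0.08206467174829467), np.float64(18.66610705907286))] 0.053693102741614304 0.053736056788118214
```

Emit:
{"name": "send_rows", "arguments": {
  "travel": [
    [0, 0, 0],
    [0, 0, 0],
    [0, 0, 0],
    [0, 0, 0],
    [0, 0, 0],
    [0, 0, 0],
    [0, 0, 0.02],
    [0, 0, 0.05],
    [0, 0, 0.08],
    [0, 0, 0.11],
    [0, 0, 0.11],
    [0, 0, 0.11]
  ],
  "rotation": [
    [0, 0, 0],
    [0, 0, 0],
    [0, 0, 0],
    [0, 0, 0],
    [0, 0, 0],
    [0, 0, 0],
    [0, 0, 0],
    [0, 0, 0],
    [0, 0, 0],
    [0, 0, 0],
    [0, 0, 0],
    [0, 0, 0]
  ],
  "grip": [255, 255, 255, 255, 255, 255, 255, 255, 255, 255, 255, 255],
  "newtons": 25
}}

```text
time_s: 27.35
tool_pos: [0.5882, 0.3801, 0.1433]
tool_rot: [179.9, 0.1, -5.4]
wrist_force: [0.0, 1.1, -1.3]
grip_width: 0.0097
grasp_force: 25.0
```

Emit:
{"name": "send_rows", "arguments": {
  "travel": [
    [-0.005, -0.02, 0.02],
    [-0.012, -0.06, 0.02],
    [-0.022, -0.11, 0.02],
    [-0.034, -0.16, 0.02],
    [-0.045, -0.21, 0.02],
    [-0.055, -0.26, 0.02],
    [-0.066, -0.31, 0.02],
    [-0.076, -0.36, 0.02],
    [-0.087, -0.41, 0.02],
    [-0.097, -0.46, 0.02],
    [-0.108, -0.51, 0.02],
    [-0.118, -0.56, 0.02]
  ],
  "rotation": [
    [0, 0, 0],
    [0, 0, 0.04],
    [0, 0, 0.08],
    [0, 0, 0.12],
    [0, 0, 0.16],
    [0, 0, 0.2],
    [0, 0, 0.24],
    [0, 0, 0.28],
    [0, 0, 0.32],
    [0, 0, 0.36],
    [0, 0, 0.4],
    [0, 0, 0.42]
  ],
  "grip": [255, 255, 255, 255, 255, 255, 255, 255, 255, 255, 255, 255]
}}

```text
time_s: 28.85
tool_pos: [0.4694, -0.1807, 0.1627]
tool_rot: [-179.9, 0.1, 18.7]
wrist_force: [0.7, 0.5, -1.1]
grip_width: 0.0098
grasp_force: 25.0
```

Emit:
{"name": "send_rows", "arguments": {
  "travel": [
    [-0.009, -0.045, 0],
    [-0.018, -0.09, 0],
    [-0.027, -0.13, 0],
    [-0.036, -0.17, 0],
    [-0.042, -0.19, 0],
    [-0.0421, -0.197, 0],
    [-0.0421, -0.197, 0],
    [-0.0421, -0.197, 0],
    [-0.0421, -0.197, 0],
    [-0.0421, -0.197, -0.02],
    [-0.0421, -0.197, -0.04],
    [-0.0421, -0.197, -0.04]
  ],
  "rotation": [
    [0, 0, 0],
    [0, 0, 0],
    [0, 0, 0],
    [0, 0, 0],
    [0, 0, 0],
    [0, 0, 0],
    [0, 0, 0],
    [0, 0, 0],
    [0, 0, 0],
    [0, 0, 0],
    [0, 0, 0],
    [0, 0, 0]
  ],
  "grip": [255, 255, 255, 255, 255, 255, 255, 255, 255, 255, 255, 255]
}}

```text
time_s: 30.35
tool_pos: [0.4282, -0.3751, 0.1229]
tool_rot: [-179.8, 0.1, 18.7]
wrist_force: [0.4, 0.4, -0.8]
grip_width: 0.0098
grasp_force: 25.0
```

```bash
python3 - <<'E'
from h import *
p,d=imaging.grab_frame('side'); cv2.imwrite('pics/p6.png',cv2.cvtColor(cv2.resize(p[60:220,330:490],(560,560),interpolation=cv2.INTER_CUBIC),cv2.COLOR_RGB2BGR)); o=ctrl.get_obs();print(o['tool_pos'],o['tool_rot'],o['grip_width'])
p,d=imaging.grab_frame('top');f,cx,cy,T=cal('top'); v,u=np.mgrid[:400,:640]; P=np.stack([(u-cx)/f*d,(v-cy)/f*d,d],-1)@T[:3,:3].T+T[:3,3]
Q=P[(d>0)&(np.hypot(P[...,0]-.429,P[...,1]+.3765)<.08)&(abs(P[...,2]-.12)<.012)];print(len(Q),cv2.minAreaRect(Q[:,:2].astype(np.float32)*1000))
E
```

```text
[ 0.42890592 -0.37582245  0.12386766] [-1.79934980e+02  2.08205141e-02  1.86570180e+01] 0.010072874823091492
388 ((429.6542663574219, -373.0526123046875), (106.03548431396484, 74.73707580566406), 18.668655395507812)
```

View pics/p6.png

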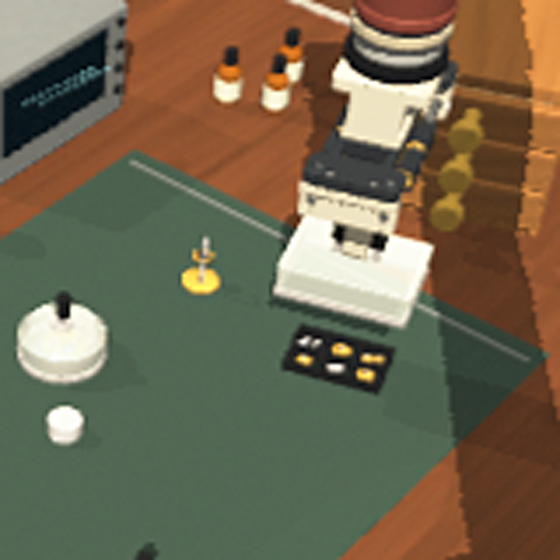

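Cover is level over the tray, aligned at 18.7°; nothing near it. Lower with a 2 mm correction.

Emit:
{"name": "send_rows", "arguments": {
  "travel": [
    [0, -0.0015, -0.01],
    [0, -0.0015, -0.035],
    [0, -0.0015, -0.06],
    [0, -0.0015, -0.075],
    [0, -0.0015, -0.085],
    [0, -0.0015, -0.0895],
    [0, -0.0015, -0.0905],
    [0, -0.0015, -0.0905],
    [0, -0.0015, -0.0905],
    [0, -0.0015, -0.0905],
    [0, -0.0015, -0.0905],
    [0, -0.0015, -0.0905]
  ],
  "rotation": [
    [0, 0, 0],
    [0, 0, 0],
    [0, 0, 0],
    [0, 0, 0],
    [0, 0, 0],
    [0, 0, 0],
    [0, 0, 0],
    [0, 0, 0],
    [0, 0, 0],
    [0, 0, 0],
    [0, 0, 0],
    [0, 0, 0]
  ],
  "grip": [255, 255, 255, 255, 255, 255, 255, 255, 255, 100, 100, 100]
}}

```text
time_s: 31.95
tool_pos: [0.4289, -0.3781, 0.0337]
tool_rot: [180.0, -0.0, 18.6]
wrist_force: [-0.5, -0.4, -0.7]
grip_width: 0.035
grasp_force: 0.0
```

Emit:
{"name": "send_rows", "arguments": {
  "travel": [
    [0, 0, 0.02],
    [0, 0, 0.06],
    [0, 0, 0.12],
    [0, 0, 0.17],
    [0, -0.05, 0.2],
    [0, -0.1, 0.2],
    [0, -0.15, 0.2],
    [0, -0.2, 0.2],
    [0, -0.2, 0.2],
    [0, -0.2, 0.2],
    [0, -0.2, 0.2],
    [0, -0.2, 0.2]
  ],
  "rotation": [
    [0, 0, 0],
    [0, 0, 0],
    [0, 0, 0],
    [0, 0, 0],
    [0, 0, 0],
    [0, 0, 0],
    [0, 0, 0],
    [0, 0, 0],
    [0, 0, 0],
    [0, 0, 0],
    [0, 0, 0],
    [0, 0, 0]
  ],
  "grip": [100, 100, 100, 100, 100, 100, 100, 100, 100, 100, 100, 100]
}}

```text
time_s: 33.45
tool_pos: [0.4297, -0.5768, 0.2342]
tool_rot: [180.0, -0.0, 18.7]
wrist_force: [-0.4, -0.1, -0.1]
grip_width: 0.0566
grasp_force: 0.0
```

```bash
python3 chk.py .476 .0865 .030 .045 .611 -.229 .034 .06 .4706 .2385 .040 .06 .429 -.3765 .030 .075  2>/dev/null; python3 - <<'E'
from h import *
p,d=imaging.grab_frame('side'); cv2.imwrite('pics/p7.png',cv2.cvtColor(cv2.resize(p[100:340,170:490],(800,600),interpolation=cv2.INTER_CUBIC),cv2.COLOR_RGB2BGR))
E
```

```text
top 197 [0.4753 0.087  0.0298] ((476.92633056640625, 87.32816314697266), (49.9297981262207, 50.668601989746094), 51.604042053222656) knob 27 [0.4765 0.0881 0.0577]
top 356 [ 0.6102 -0.2257  0.0341] ((610.852783203125, -225.14480590820312), (66.43946838378906, 70.73834991455078), 46.17918014526367) knob 28 [ 0.6104 -0.2264  0.0621]
top 632 [0.4717 0.2389 0.0401] ((472.0364685058594, 238.9818115234375), (86.8815689086914, 84.03295135498047), 76.14234924316406) knob 28 [0.4712 0.2394 0.068 ]
top 832 [ 0.4293 -0.3742  0.0304] ((429.84771728515625, -375.90045166015625), (105.77449798583984, 75.93567657470703), 18.285484313964844) knob 88 [ 0.4292 -0.3741  0.0571]
side 188 [0.4749 0.0912 0.0297] ((475.45928955078125, 90.54315948486328), (50.51875305175781, 44.77255630493164), 41.57099533081055) knob 48 [0.4766 0.0894 0.0545]
side 231 [ 0.6081 -0.2225  0.0339] ((610.2152709960938, -223.84298706054688), (66.74258422851562, 62.260093688964844), 45.643882751464844) knob 35 [ 0.6122 -0.2255  0.0574]
side 778 [0.47   0.2419 0.0399] ((471.86431884765625, 240.4595947265625), (83.95252990722656, 84.98446655273438), 6.101450443267822) knob 51 [0.4716 0.241  0.0647]
side 522 [ 0.4292 -0.3709  0.0301] ((431.7698669433594, -375.369384765625), (106.73336029052734, 80.88311767578125), 18.961387634277344) knob 102 [ 0.4309 -0.374   0.054 ]
```

View pics/p7.png

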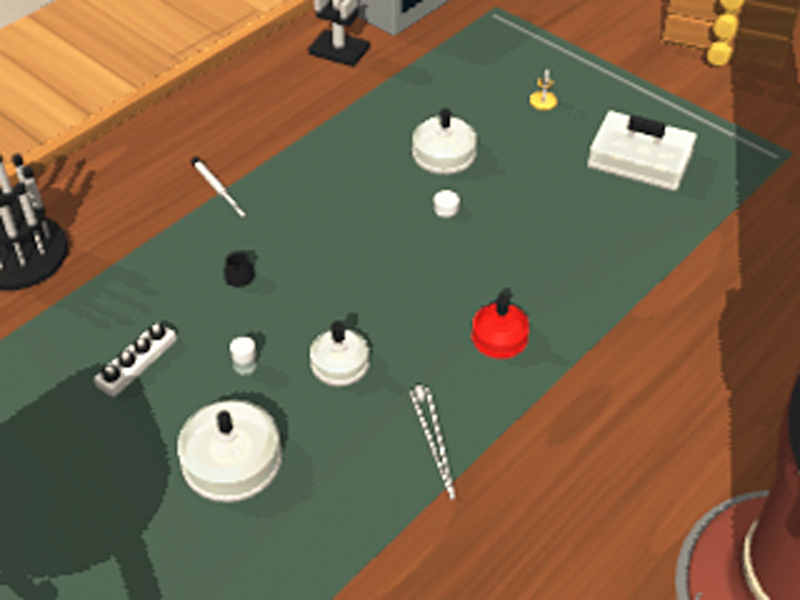

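All four covers stand seated at their tops' correct heights (medium 445,145; oblong 643,150; small 339,355; large 230,450), the stand (543,95) is untouched and the arm is clear.

```bash
python3 -c "
from bench import ctrl
print(ctrl.sign_off())"
```

```text
the job is handed in; nothing more can be done
None
```

I handed the job in at about 34 s: the movement lies wheels up in the middle of the cushion, all four matching covers stand seated over their works, and the balance stand looks undisturbed. The sign-off call gave no verdict, so this rests on the final camera measurements.

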